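Stop the inspection station, bring its wafer carriage home, reset the stop

TASK

Make the wafer inspection station safe by pushing the red mushroom stop button down until it latches and stays down by itself. Only then slide the wafer carriage by its black handle out from under the microscope, fully home against the stop at the loading end, leave it there, and finally turn the red button clockwise until it lets go and springs all the way back up. Keep off the microscope, and leave the things lying around where they are.

Things in the scene. Friction and masses are not known exactly. Their poses are not given: they have to be found in the camera images.
- console: White sloped console fixed to the table, 200 (x) x 180 mm (y), 30 mm high at its front edge, 131 mm at the back. Its front (-x) faces the robot's side; the panel's normal is 28 degrees from vertical, tilted to the front. A red mushroom stop button stands in the middle of the panel. Origin under the footprint's centre.
- estop_seat (a point): Fixed point where the button's axis meets the panel surface. z of its frame is the button's axis, pointing out of the panel; x points up the slope. A black collar 48 mm in diameter stands 12 mm out of the panel around it.
- estop_top (a point): Centre of the top of the red mushroom head, 54 mm out of the panel when up; z is the button's axis, outward; it turns with the head. The head is round, 56 mm in diameter, 24 mm thick: straight side wall from 24 mm to 9 mm below this point, domed above, flat top 26 mm across. Three white marks show how it turns.
- estop_press (a joint): How far the mushroom is pressed in along its axis, m: 0 fully up, about 0.0115 when latched down, 0.016 bottomed. A spring pushes it up; pressing it needs about 12 N, past 0.0125 it latches and stays at about 0.0115 by itself until the head is turned far enough.
- estop_turn (a joint): Angle of the mushroom head, rad, growing clockwise seen from outside the panel; starts from 0 to 0.5, hard stop at 2.0. The latch lets go somewhere between 1.1 and 1.6; until then the head stays where it is left (0.12 N m to turn). A firm grip can keep it from springing up: let go to see.
- station: Inspection station fixed to the table: black granite plate 270 (x) x 600 (y) x 20 mm, an aluminium rail along its y axis, 75 mm wide, top at 40 mm, with end stops. Origin under the plate's centre.
- carriage (a joint): Position of the wafer carriage on its rail, m: 0 against the home stop at the loading end (+y of the station), growing towards -y of the station, where the microscope is. Starts 0.12 to 0.23. Sliding friction about 4 N.
- carriage_grip (a point): Top centre of the carriage's upright black handle, a flat grip 34 (x) x 14 (y) x 75 mm tall, to be pinched along y; axes as the station's. Its top is 135 mm above the table; a 50 x 40 mm blue foot (top at 60 mm) carries it. It stands 103 mm in front (-x) of the centre of the 120 mm round chuck (wafer top at 95 mm), on a 150 x 110 mm carriage plate.
- carriage_home (a point): Fixed point on the station where carriage_grip is when the carriage is fully home.
- microscope: Microscope fixed on the station: black column 350 mm tall at station x +70, y -245 mm, an arm 290 to 360 mm above the table reaching to station y -70 mm at x +35 mm, and a 40 mm thick tube leaning 25 degrees down to its lens, 150 mm above the table over the rail at the station's centre. Origin = the station's.
- tweezers: steel wafer tweezers lying flat, 130 mm long, 12 mm high; origin under the middle
- wash_bottle: white closed bottle with red cap, 64 mm diameter, 170 mm tall, standing; origin under its centre
- cassette: blue open-topped wafer cassette with grey discs, 130 x 150 x 100 mm high; origin under its centre
- lens_jar: amber jar with black lid, 68 mm diameter, 70 mm tall, standing; origin under its centre
- loupe: black loupe standing on the granite plate behind the rail, 48 mm diameter, 50 mm tall; origin under its centre
- driver: yellow-handled screwdriver lying flat, 170 mm long; origin under the middle

How it is judged:
By the outcome, as a careful person would: the job done as asked, in the order asked, and still so for the second after the job is handed in, with the robot touching nothing.
It also fails if it takes over 72 s, if anything falls off the work surface, if the arm or the gripper's body presses on something with over 40 N, if the wrist force passes 120 N, or if a joint passes its speed limit or range.

ROBOT

A 7-joint arm with a two-finger parallel gripper is mounted at the origin on the work surface. World frame = base frame: x ahead of the robot, y to its left, z up, the work surface at z = 0. Lengths are in mm, angles in rad, forces in N, time in s.
With the tool pointing down it reaches from about 400 to 875 mm from the base axis. Payload 4.4 kg.
Tool frame: the origin (TCP) lies midway between the tips of the shut fingers; the grasp point (between the pads) lies 19 mm behind it; z points along the fingers, y is the line along which they close (so a half turn about z gives the same grasp; the last joint's range is limited). The gripper opens to 85 mm and grips with 20 to 120 N. Pads are 22 mm wide; open, the fingers measure 114 mm over their backs; the gripper's body (76 mm by 85 mm) begins 54 mm behind the grasp point. The pads swing forward as they close: fully open they stand 13 mm farther back than shut.
Start: joints at [1.283, 0.628, 0.038, 1.517, -0.027, 0.996, -0.02], TCP at [143.018, -634.085, 231.313] pointing down, gripper open.
Joint ranges: [-3.06, 3.06], [-0.37, 2.12], [-1.25, 1.32], [0.18, 2.47], [-1.1, 4.24], [0.23, 1.98], [-2.94, 2.94]. Speed limits (rad/s): [2.57, 2.57, 3.14, 3.14, 3.14, 3.14, 3.14].

INTERFACE

Orientations are given as [roll, pitch, yaw] about the fixed x, y, z axes, in that order (R = Rz(yaw) Ry(pitch) Rx(roll)).
In Python, from cell import ctrl gives the robot as it stands.
- The arm moves only by the shell command python3 -m crank 'ROWS' [OPENING]. ROWS is JSON, a list that holds one entry, the list of rows, each a list of 4 numbers: the shift along the tool's x, y, z normalised to -1 to 1, where 1 is 2.5 cm, then the turn about the tool's z normalised to -1 to 1, where 1 is 0.08 rad. In form: [[[dx, dy, dz, turn], ...]]. A call has 1 to 12 rows; each row shifts and turns the commanded pose from where the row before left it, along the tool's axes as they then stand; what a row does not reach is not made up. A row lasts 1/12 s, in which the tool goes at most 41.7 mm and 7.16 degrees, less where a joint would pass 70% of its speed; a pose out of reach is approached as far as the arm can. A call with a number of a shift or a turn outside -1 to 1 is refused whole. A call with a gripper value outside its range is refused whole. OPENING is the closure, from -1 (fully open) to 1 (shut), set as the call begins (- or left out, the last holds). The fingers move at their own pace and stop on an object; the grip force is fixed at half the most. Time passes only in rows, so rows that do not move let the fingers close. It gives the time, the measured TCP pose, the force, the opening and the grip force at its end, in the units of the state.
- ctrl.read_state(): the state, without advancing time (a new reading comes with each control period).
- ctrl.get_image(name): name is "scene" or "top" or "wrist"; returns a dict with "img" (420x560x3 uint8, red, green, blue), "intrinsics" (3x3 intrinsics, pixels), "extrinsics" (4x4, takes a point from camera to world coordinates). Camera axes: x right, y up, looking along -z (the intrinsics and any distortion apply to the point x, -y, -z); pixel columns grow to the right and rows downward; lengths in mm; the calibration is good to about 2 mm. A picture is of the moment at which its call begins. There is no depth.
- ctrl.finish_job(): hands the job in; it is judged then, once.
Trained networks look in the newest picture that a camera, given by its name, has taken for a name from the list of things; names that differ only in an ending like _2 or _b are one class to them, and where a whole thing is asked for, a point or a joint stands for the part that bears it (a point fixed in the world has none). Each returns a list of dicts, best first, with "confidence" (0 to 1); they miss things now and then, are a little off and sometimes report something else, mostly with a low value. They report only what shows in the picture. A call takes as long as a camera call.
- ctrl.find_in(camera, target): "position" ([row, column] in pixels, amid what is visible of it).
- ctrl.trace(camera, target): "mask" (420x560 bool, what is visible of it) and "position" ([row, column] in pixels, amid what is visible of it).
- ctrl.place_of(camera, target): "position" ([row, column] in pixels: a listed point, or the origin of a listed thing).
The state is a dict: "clock": time; "qpos": joint angles; "qd": joint speeds; "tau": joint torques, N m; "eef_pos": TCP position; "tool_rot": TCP orientation; "force": force on the tool from outside, world axes, zero at the start; "torque": the same for the moment, N m; "width": finger opening in mm; "gripper_force": force on a finger pad.
Only numpy, scipy, OpenCV 4.12 (cv2) and the standard library are available. Lean on these libraries where they do the work, as an engineer would, in place of code of your own. Each camera call takes 0.05 s, during which the arm holds its last target. There are 200 camera calls.

## Working session

There is one attempt and no reset: what is moved stays moved. The work goes in short steps, Python scripts to look and compute and a shell command to move; the robot and the scene stay as the last step left them, time stands still between calls to the robot, and variables do not carry over. Pictures are saved under pics/ and viewed, at most 13 in all, crops included, and the job is handed in when it is done.

```bash
mkdir -p pics; ls
cat > h.py <<'E'
from cell import ctrl
import numpy as np, cv2
from scipy.spatial.transform import Rotation as R
def ray(im,px):
    K=np.array(im["intrinsics"]);T=np.array(im["extrinsics"])
    d=np.linalg.inv(K)@[px[1],px[0],1.]; d=T[:3,:3]@[d[0],-d[1],-d[2]]
    return T[:3,3],d/np.linalg.norm(d)
def atz(im,px,z):
    o,d=ray(im,px); return o+d*(z-o[2])/d[2]
def tri(rs):
    A=sum(np.eye(3)-np.outer(d,d) for o,d in rs);b=sum((np.eye(3)-np.outer(d,d))@o for o,d in rs)
    p=np.linalg.solve(A,b); return p,[round(float(np.linalg.norm((np.eye(3)-np.outer(d,d))@(p-o))),1) for o,d in rs]
def proj(im,p):
    K=np.array(im["intrinsics"]);T=np.array(im["extrinsics"])
    c=T[:3,:3].T@(np.array(p)-T[:3,3]); u=K@[c[0],-c[1],-c[2]]; return [u[1]/u[2],u[0]/u[2]]
def save(im,n): cv2.imwrite("pics/"+n,im["img"][:,:,::-1])
E
python3 - <<'E'
from h import *
print({k:np.round(v,3) for k,v in ctrl.read_state().items()})
ims={}
for c in ["scene","top"]:
    ims[c]=ctrl.get_image(c); save(ims[c],c+"0.png"); print(c,np.round(ims[c]["extrinsics"],2).tolist())
for t in ["console","estop_seat","estop_top","station","carriage_grip","carriage_home","microscope","tweezers","wash_bottle","cassette","lens_jar","loupe","driver"]:
    rs=[]
    for c in ims:
        r=ctrl.place_of(c,t)
        if r: rs.append(ray(ims[c],r[0]["position"])); print(t,c,np.round(r[0]["position"]),round(r[0]["confidence"],2),np.round(atz(ims[c],r[0]["position"],0)))
    if len(rs)==2: print("   ",*tri(rs))
E
```

```text
pics
{'clock': np.float64(0.0), 'qpos': array([ 1.283,  0.629,  0.038,  1.518, -0.027,  0.996, -0.02 ]), 'qd': array([ 0.001, -0.001,  0.001, -0.001,  0.   , -0.001, -0.   ]), 'tau': array([ 1.0000e-03, -5.6341e+01,  1.2260e+00, -1.9345e+01,  1.1000e-02,
        1.1000e-02, -0.0000e+00]), 'eef_pos': array([ 142.884, -633.449,  230.388]), 'tool_rot': array([-3.14 ,  0.   ,  0.222]), 'force': array([-0.006, -0.089,  0.935]), 'torque': array([ 0.006, -0.   ,  0.032]), 'gripper_force': np.float64(0.0), 'width': np.float64(85.313)}
scene [[-0.7, -0.6, 0.38, 995.95], [0.71, -0.59, 0.38, 476.99], [-0.01, 0.54, 0.84, 1036.62], [0.0, 0.0, 0.0, 1.0]]
top [[-0.01, 0.98, -0.18, 304.67], [-1.0, -0.0, 0.01, 72.06], [0.01, 0.18, 0.98, 1405.53], [0.0, 0.0, 0.0, 1.0]]
console scene [295. 357.] 0.95 [597. 313.   0.]
console top [206. 196.] 0.79 [588. 308.   0.]
    [591.18954105 310.36572456 -14.77331159] [0.0, 0.0]
estop_seat scene [285. 360.] 0.83 [568. 301.   0.]
estop_seat top [197. 196.] 0.75 [617. 309.   0.]
    [599.20580208 305.42765398  65.0915211 ] [8.1, 8.1]
estop_top scene [266. 354.] 0.81
[... 790 characters left out ...]
79. 423.] 0.57 [ 347. -412.    0.]
    [ 347.29956947 -420.43574478  -29.49592198] [1.6, 1.6]
cassette scene [328. 443.] 0.58 [516. 516.   0.]
cassette top [226. 128.] 0.69 [522. 524.   0.]
    [520.47085642 517.47816566  13.17757817] [2.5, 2.5]
lens_jar scene [247. 420.] 0.96 [370. 347.   0.]
lens_jar top [274. 181.] 0.94 [368. 350.   0.]
    [368.52411832 348.54065354  -1.06481133] [1.8, 1.8]
loupe scene [226. 220.] 0.86 [710. -92.   0.]
loupe top [168. 314.] 0.75 [714. -78.   0.]
    [712.53718524 -79.29581784  16.6670568 ] [4.4, 4.4]
driver scene [132. 270.] 0.54 [ 365. -248.    0.]
driver top [269. 373.] 0.61 [ 381. -256.    0.]
    [ 375.67331228 -246.94437606   11.9251701 ] [7.7, 7.7]
```

View pics/scene0.png

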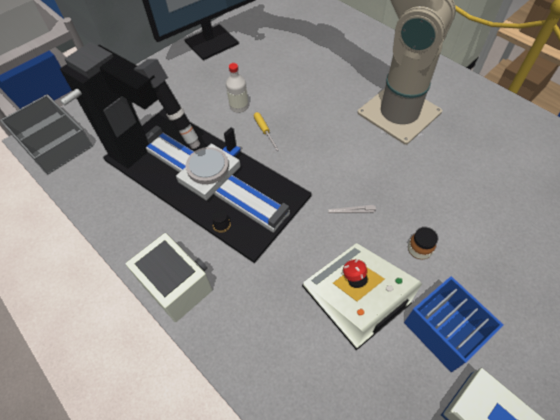

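View pics/top0.png

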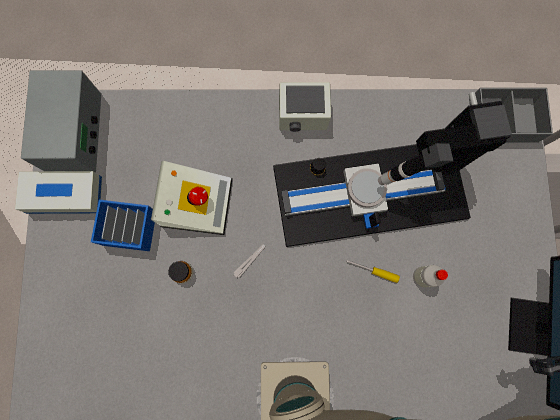

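The pictures show the button at scene (268,354) and top (196,198), the handle at scene (140,230) and top (220,372), and the microscope tube over the chuck. The console's yaw isn't clear, so I'll zoom in.

Run:
```python
from h import *
a=cv2.imread("pics/scene0.png")[230:350,295:430];b=cv2.imread("pics/top0.png")[150:245,145:240]
a=cv2.resize(a,(432,384),interpolation=3);b=cv2.resize(b,(366,384),interpolation=3)
cv2.imwrite("pics/c1.png",np.hstack([a,b]))
c=cv2.imread("pics/top0.png")[140:250,265:480];d=cv2.imread("pics/scene0.png")[110:260,100:320]
cv2.imwrite("pics/c2.png",np.hstack([cv2.resize(c,(400,205),interpolation=3),cv2.resize(d,(400,273),interpolation=3)[:205]]) if 0 else np.vstack([cv2.resize(c,(580,297),interpolation=3),cv2.resize(d,(580,395),interpolation=3)[:300]]))
```

```text
(no output)
```

View pics/c1.png

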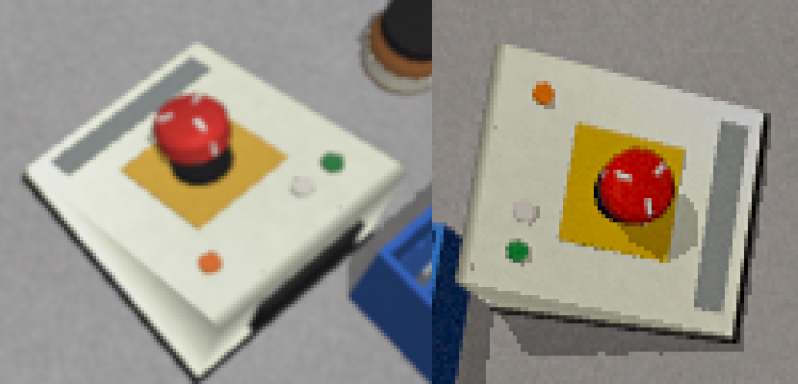

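View pics/c2.png

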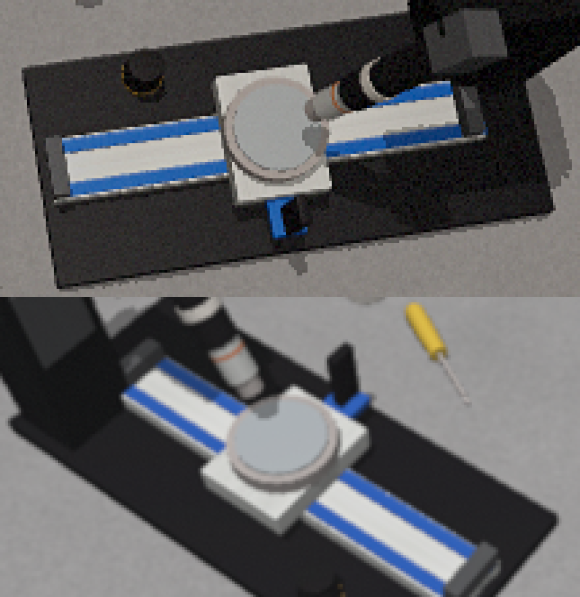

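The crop shows the console's low edge (grey strip) towards -y and its tall back towards +y, so its yaw is near +90°. The carriage stands mid-rail with its handle on the robot side, and home is to the left in the top view (+y). Next I'll fit both poses from corners.

```bash
cat > fit.py <<'E'
from h import *
from scipy.optimize import least_squares
ims={c:ctrl.get_image(c) for c in ["scene","top"]}
def rz(a): return R.from_euler("z",a).as_matrix()
# console local pts: front edge x=-100 z=30, back x=+... ; seat = mid panel
con=[("top",(-100,-90,30),(178,231.4)),("top",(-100,90,30),(160,0)),]
P={"fr":(-100,-90,30),"fl":(-100,90,30),"br":(90,-90,131),"bl":(90,90,131),"et":None}
E
python3 - <<'E'
from fit import *
s,c28=np.sin(np.radians(28)),np.cos(np.radians(28))
for n,cs in {"front a":[("scene",(243.1,356),30),("top",(231.7,223.6),30)],"front b":[("scene",(283.8,302.8),30),("top",(178,231.4),30)],
  "back a":[("scene",(283.8,420.6),131),("top",(220,152.8),131)],"back b":[("scene",(330.6,363.1),131),("top",(161,162.6),131)]}.items():
    print(n,[np.round(atz(ims[c],p,z)).tolist() for c,p,z in cs],np.round(tri([ray(ims[c],p) for c,p,z in cs])[0]))
for p in [(165.9,273.2),(246.4,286.5),(218.6,469.6)]: print("plate",np.round(atz(ims["top"],p,20)))
for t in ["estop_top","carriage_grip","carriage_home","lens_jar"]:
    print(t,[(c,np.round(ctrl.place_of(c,t)[0]["position"],1)) for c in ims])
g=[218,377]; print(atz(ims["top"],g,135),atz(ims["top"],(226,318),135),atz(ims["scene"],(129,231),135),atz(ims["scene"],(157,275),135))
for q in [(598,282,132)]: print({c:np.round(proj(ims[c],q),1) for c in ims})
E
```

```text
front a [[498.0, 223.0, 30.0], [498.0, 216.0, 30.0]] [497. 219.  25.]
front b [[680.0, 202.0, 30.0], [672.0, 193.0, 30.0]] [676. 196.  12.]
back a [[526.0, 419.0, 131.0], [519.0, 412.0, 131.0]] [521. 417. 118.]
back b [[699.0, 394.0, 131.0], [698.0, 390.0, 131.0]] [699. 392. 127.]
plate [714.  59.  20.]
plate [452.  18.  20.]
plate [ 538. -569.   20.]
estop_top [('scene', array([265.7, 351.6])), ('top', array([195.7, 202.5]))]
carriage_grip [('scene', array([129.5, 226.9])), ('top', array([217.4, 378.9]))]
carriage_home [('scene', array([159.9, 275.8])), ('top', array([230.1, 316.6]))]
lens_jar [('scene', array([248.5, 418.9])), ('top', array([274.7, 182.9]))]
[ 521.3077029  -243.14707385  135.        ] [498.51562254 -69.64087293 135.        ] [ 516.33633333 -239.98432426  135.        ] [500.556083   -76.79235352 135.        ]
{'scene': array([265.5, 353.3]), 'top': array([193.4, 198. ])}
```

```bash
python3 -m crank '[[[0.5,-0.5,-0.3,0],[0.93,-1,-0.3,0],[0.93,-1,-0.3,0],[0.93,-1,-0.3,0],[0.93,-1,-0.3,0],[0.93,-1,-0.2,0],[0.93,-1,-0.2,0],[0.93,-1,-0.1,0],[0.93,-1,-0.1,0],[0.93,-1,0,0]]]' 1
python3 -m crank '[[[0.93,-1,0,0],[0.93,-1,0,0],[0.93,-1,0,0],[0.93,-1,0,0],[0.93,-1,0,0],[0.93,-1,0,0],[0.93,-1,0,0],[0.93,-1,0,0],[0.5,-0.5,0,0]]]'
cat >> h.py <<'E'
def go(p,yaw=None):
    "shift in row units (25 mm) in tool axes from the measured pose, and turn units"
    s=ctrl.read_state(); Rm=R.from_euler("xyz",s["tool_rot"]).as_matrix()
    d=Rm.T@(np.array(p)-s["eef_pos"])/25
    t=None if yaw is None else round(float(-(yaw-s["tool_rot"][2])/0.08),2)
    print("units",np.round(d,2),"turn",t,"at",np.round(s["eef_pos"],1),"F",np.round(s["force"],1),"w",round(float(s["width"]),1),"t",round(float(s["clock"]),2))
E
python3 -c "
from h import *
go((594,260,250))"
```

```text
clock: 2.73
eef_pos: [307.9, -352.4, 284.6]
tool_rot: [3.14, -0.001, 0.222]
force: [0.3, -1.1, 0.2]
width: 0.1
gripper_force: 0.0
clock: 3.48
eef_pos: [456.0, -98.4, 284.2]
tool_rot: [-3.14, -0.002, 0.227]
force: [0.0, -0.1, 0.1]
width: 0.1
gripper_force: 0.0
units [  8.6  -12.73   1.41] turn None at [456.  -98.4 284.2] F [ 0.  -0.1  0.1] w 0.1 t 3.48
```

```bash
python3 -m crank '[[[0.68,-1,0,0],[0.68,-1,0,0],[0.68,-1,0,0],[0.68,-1,0,0],[0.68,-1,0,0],[0.68,-1,0,0],[0.68,-1,0,0],[0.68,-1,0,0],[0.68,-1,0,0],[0.68,-1,0,0],[0.6,-0.8,0,0],[0,0,0,0]]]'
python3 - <<'E'
from h import *
im=ctrl.get_image("wrist"); save(im,"w1.png"); print(np.round(im["extrinsics"],2).tolist())
for z in(127,):
    rs=[]
    for c in ["wrist","top","scene"]:
        i=im if c=="wrist" else ctrl.get_image(c)
        r=ctrl.place_of(c,"estop_top")
        if r: print(c,np.round(r[0]["position"],1),round(r[0]["confidence"],2),np.round(atz(i,r[0]["position"],z),1)); rs.append(ray(i,r[0]["position"]))
    print(tri(rs))
r=ctrl.place_of("wrist","estop_seat"); print(r and (r[0]["position"],atz(im,r[0]["position"],80)))
go((594,260,250))
E
```

```text
clock: 4.48
eef_pos: [575.7, 208.3, 283.6]
tool_rot: [-3.137, -0.002, 0.228]
force: [0.1, -0.1, -0.4]
width: -0.1
gripper_force: 0.0
[[0.23, 0.92, 0.32, 656.96], [-0.97, 0.21, 0.07, 226.48], [-0.0, -0.32, 0.95, 425.92], [0.0, 0.0, 0.0, 1.0]]
wrist [154.2 211.5] 0.88 [594.3 277.  127. ]
top [196.5 202.9] 0.56 [589.7 268.1 127. ]
scene [265.4 352.8] 0.82 [596.5 279.8 127. ]
(array([591.76640354, 275.40452918, 114.30921738]), [3.7, 5.4, 1.9])
([138.6, 196.3], array([597.2748759 , 303.45438852,  80.        ]))
units [ 1.26 -2.19  1.36] turn None at [575.1 199.8 284.1] F [-0.3 -0.4 -0.5] w 0.2 t 4.83
```

View pics/w1.png

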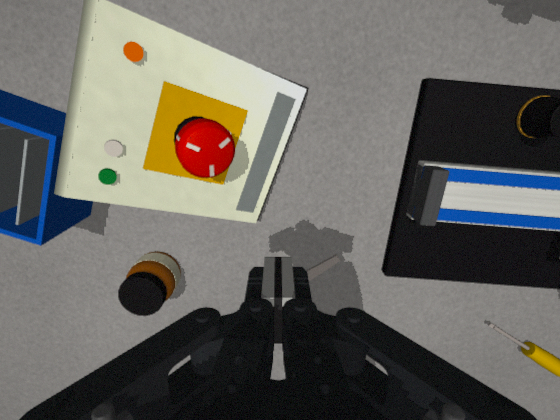

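The wrist view has the button at (148,205). The measured seat and top match the 54 mm geometry (seat about 597,304,80; top about 594,278,128). Now I'll approach for the press.

Run:
```python
from h import *
go((592,256,155))
s=ctrl.read_state(); Rm=R.from_euler("xyz",s["tool_rot"]).as_matrix()
print("axis press in tool",Rm.T@np.array([.057,.466,-.883]))
```

```text
units [ 1.15 -2.05  5.16] turn None at [575.1 199.8 284.1] F [-0.3 -0.4 -0.5] w 0.2 t 4.83
axis press in tool [ 0.15717479 -0.44302344  0.88267792]
```

```bash
python3 -m crank '[[[0.25,-0.45,0.9,0],[0.25,-0.4,0.9,0],[0.25,-0.4,0.9,0],[0.2,-0.4,0.9,0],[0.2,-0.4,0.9,0],[0,0,0.66,0],[0,0,0,0],[0,0,0,0]]]'
python3 -c "
from h import *
go((592,256,155))"
```

```text
clock: 5.5
eef_pos: [591.5, 256.5, 154.4]
tool_rot: [3.141, 0.002, 0.221]
force: [0.4, -0.4, 0.9]
width: -0.2
gripper_force: 0.0
units [ 0.01  0.02 -0.02] turn None at [591.5 256.5 154.4] F [ 0.4 -0.4  0.9] w -0.2 t 5.5
```

```bash
python3 -m crank '[[[0.06,-0.18,0.35,0],[0.06,-0.18,0.35,0],[0.03,-0.09,0.18,0],[0,0,0,0]]]'; python3 -m crank '[[[0.03,-0.09,0.18,0],[0,0,0,0]]]';python3 -m crank '[[[0.03,-0.09,0.18,0],[0,0,0,0]]]'
```

```text
clock: 5.83
eef_pos: [592.3, 270.3, 132.0]
tool_rot: [-3.141, 0.001, 0.223]
force: [0.4, -0.5, 0.1]
width: 0.1
gripper_force: 0.0
clock: 6.0
eef_pos: [593.6, 272.1, 128.2]
tool_rot: [3.141, -0.001, 0.222]
force: [0.4, -0.8, 1.9]
width: 0.1
gripper_force: 1.1
clock: 6.17
eef_pos: [594.2, 273.9, 124.5]
tool_rot: [3.141, -0.001, 0.221]
force: [-0.6, -1.5, 5.2]
width: 0.1
gripper_force: 2.8
```

```bash
python3 -m crank '[[[0.03,-0.09,0.18,0],[0,0,0,0],[0.03,-0.09,0.18,0],[0,0,0,0]]]';python3 -m crank '[[[0.015,-0.045,0.09,0],[0,0,0,0]]]';python3 -m crank '[[[0.015,-0.045,0.09,0],[0,0,0,0]]]'
```

```text
clock: 6.5
eef_pos: [595.1, 278.2, 115.7]
tool_rot: [3.14, -0.002, 0.221]
force: [-0.0, -3.4, 8.1]
width: -0.2
gripper_force: 4.5
clock: 6.67
eef_pos: [595.3, 279.1, 113.9]
tool_rot: [3.14, -0.002, 0.221]
force: [-0.3, -3.8, 9.3]
width: -0.5
gripper_force: 5.0
clock: 6.83
eef_pos: [595.8, 279.3, 113.1]
tool_rot: [3.139, -0.002, 0.22]
force: [-2.7, -6.3, 17.4]
width: 0.1
gripper_force: 9.0
```

```bash
python3 -m crank '[[[0.015,-0.045,0.09,0],[0,0,0,0]]]'; python3 -m crank '[[[-0.1,0.3,-0.6,0],[-0.1,0.3,-0.6,0],[0,0.3,-0.6,0],[0,0.6,-0.6,0],[0,0.6,-0.6,0],[0,0.6,-0.6,0],[0,0,0,0],[0,0,0,0]]]'
python3 - <<'E'
from h import *
a=cv2.imread("pics/scene0.png")[230:350,295:430]
i=ctrl.get_image("scene"); save(i,"s2.png"); b=cv2.imread("pics/s2.png")[230:350,295:430]
cv2.imwrite("pics/c3.png",np.hstack([cv2.resize(x,(400,356),interpolation=3) for x in(a,b)]))
r=ctrl.place_of("scene","estop_top")[0];print(r)
ax=np.array([-.057,-.466,.883]);s=np.array([597.2,303.5,80])
print(proj(i,s+54*ax),proj(i,s+42.5*ax))
w=ctrl.get_image("wrist"); save(w,"w2.png"); r=ctrl.place_of("wrist","estop_top");print(r and r[0],proj(w,s+54*ax),proj(w,s+42.5*ax))
go((523,-240,250),0.145)
E
```

```text
clock: 7.0
eef_pos: [596.2, 279.3, 112.6]
tool_rot: [3.137, -0.002, 0.219]
force: [-5.5, -8.3, 27.8]
width: 0.2
gripper_force: 14.5
clock: 7.67
eef_pos: [605.0, 214.9, 198.9]
tool_rot: [-3.141, -0.002, 0.22]
force: [-0.2, 0.3, 0.1]
width: -0.1
gripper_force: 0.0
{'position': [269.7, 356.1], 'confidence': 0.72}
[np.float64(264.1975180814287), np.float64(352.9920049939709)] [np.float64(267.69789513262714), np.float64(354.06140525622084)]
{'position': [206.0, 185.8], 'confidence': 0.85} [np.float64(215.0809951657991), np.float64(189.98885388286075)] [np.float64(207.94904001382378), np.float64(186.4635821960081)]
units [-7.18 17.11 -2.12] turn 0.98 at [603.1 216.9 196.9] F [-1.  -0.3 -0. ] w 0.2 t 7.87
```

View pics/c3.png

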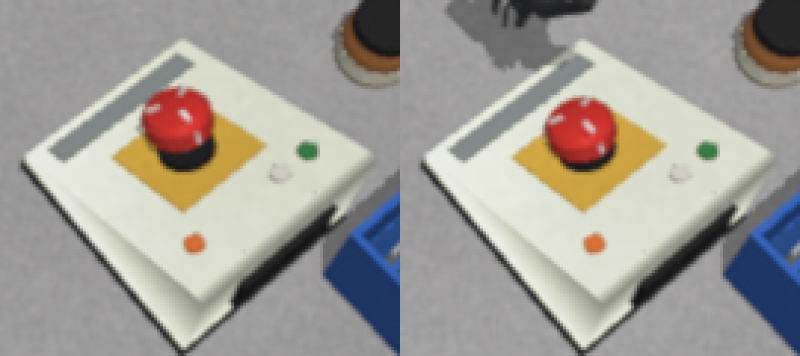

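The right-hand crop shows the head sitting lower with its collar hidden. The detections (scene 269.7,356; wrist 206,186) match the predicted latched position, so the button is down and holding. Now the carriage.

```bash
python3 -m crank '[[[-0.3,0.5,-0.3,0],[-0.5,1,-0.4,0],[-0.5,1,-0.4,0],[-0.5,1,-0.3,0],[-0.5,1,0,0],[-0.5,1,0,0],[-0.5,1,0,0],[-0.5,1,0,0],[-0.5,1,0,0],[-0.5,1,0,0],[-0.5,1,0,0],[-0.5,1,0,0]]]' -1
python3 -m crank '[[[-0.5,1,0,0],[-0.5,1,0,0],[0,0,0,0.95],[0,0,0,0],[0,0,0,0]]]'
python3 - <<'E'
from h import *
i=ctrl.get_image("wrist"); save(i,"w3.png")
for t,z in [("carriage_grip",135),("carriage_home",135),("station",0)]:
  for c in ["wrist","top"]:
    j=i if c=="wrist" else ctrl.get_image(c)
    r=ctrl.place_of(c,t)
    if r: print(t,c,np.round(r[0]["position"],1),round(r[0]["confidence"],2),np.round(atz(j,r[0]["position"],z),1))
go((519,-240,200),0.145)
E
```

```text
clock: 8.87
eef_pos: [524.8, -98.4, 233.2]
tool_rot: [3.141, 0.001, 0.222]
force: [-0.3, -0.3, -0.3]
width: 85.4
gripper_force: 0.0
clock: 9.28
eef_pos: [512.2, -150.7, 233.1]
tool_rot: [-3.141, 0.0, 0.148]
force: [-0.5, -0.6, -0.2]
width: 85.2
gripper_force: 0.0
carriage_grip wrist [210.6 392.4] 0.89 [ 523.6 -242.1  135. ]
carriage_home wrist [208.4 392.6] 0.68 [ 525.4 -241.8  135. ]
carriage_home top [228.2 319.3] 0.97 [492.  -73.3 135. ]
station wrist [208.3 393.1] 0.71 [ 486.6 -300.4   -0. ]
station top [166.  314.6] 0.62 [719.6 -78.4   0. ]
units [-0.27  3.57  1.32] turn 0.02 at [ 512.8 -150.8  233.1] F [ 0.9 -0.5 -0.1] w 85.9 t 9.78
```

View pics/w3.png

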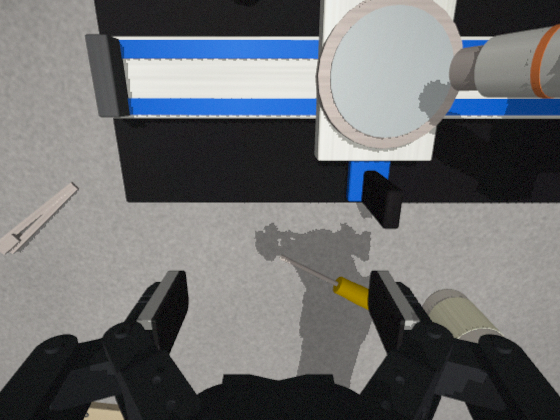

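The handle top shows at about (208,390) in the wrist view, between the foot and the frame centre line, giving (522,-242) at z 135. That agrees with the earlier triangulation. The rail is level in the image, so the yaw is right. Descend and grip.

```bash
python3 -m crank '[[[0,0.66,0.2,0],[-0.1,1,0.3,0],[-0.1,1,0.3,0],[0,1,0.3,0],[0,0,0.4,0],[0,0,0,0],[0,0,0,0]]]'
python3 - <<'E'
from h import *
go((521,-242,100),0.145)
i=ctrl.get_image("wrist"); save(i,"w4.png"); r=ctrl.place_of("wrist","carriage_grip"); print(r and (r[0]["position"],r[0]["confidence"],atz(i,r[0]["position"],135)))
E
```

```text
clock: 10.37
eef_pos: [520.6, -241.4, 195.0]
tool_rot: [-3.14, 0.001, 0.146]
force: [0.1, 0.8, 1.3]
width: 85.9
gripper_force: 0.0
units [0.02 0.03 3.8 ] turn 0.02 at [ 520.6 -241.4  195. ] F [0.1 0.8 1.3] w 85.9 t 10.37
([223.4, 280.8], 0.69, array([ 523.08412755, -243.20257424,  135.        ]))
```

```bash
python3 -m crank '[[[0,0.05,0.5,0],[0,0,0.7,0],[0,0,0.7,0],[0,0,0.7,0],[0,0,0.7,0],[0,0,0.5,0],[0,0,0,0]]]'; python3 -m crank '[[[0,0,0,0],[0,0,0,0],[0,0,0,0],[0,0,0,0],[0,0,0,0],[0,0,0,0]]]' 1
python3 -c "
from h import *
go((500,-73,100),0.145)"
```

```text
clock: 11.05
eef_pos: [520.2, -241.7, 98.9]
tool_rot: [-3.139, 0.003, 0.148]
force: [0.3, 0.4, 0.2]
width: 85.1
gripper_force: 0.0
clock: 11.55
eef_pos: [521.5, -243.6, 101.3]
tool_rot: [3.141, -0.001, 0.146]
force: [-4.5, -0.2, 13.1]
width: 13.2
gripper_force: 59.9
units [ 0.14 -6.88  0.05] turn 0.01 at [ 521.5 -243.6  101.3] F [-4.5 -0.2 13.1] w 13.2 t 11.55
```

```bash
python3 -m crank '[[[0,-0.2,0,0],[0,-0.4,0,0],[0,-0.5,0,0],[0,-0.5,0,0]]]'; python3 -m crank '[[[0,-0.6,0,0],[0,-0.6,0,0],[0,-0.6,0,0],[0,-0.6,0,0],[0,-0.6,0,0],[0,-0.6,0,0],[0,-0.4,0,0],[0,-0.2,0,0],[0,0,0,0],[0,0,0,0]]]'
python3 -c "
from h import *
go((500,-73,100),0.145)"
```

```text
clock: 11.88
eef_pos: [515.9, -205.6, 101.3]
tool_rot: [3.139, -0.002, 0.144]
force: [-0.1, -3.8, 3.0]
width: 13.5
gripper_force: 59.4
clock: 12.72
eef_pos: [500.1, -98.2, 101.2]
tool_rot: [-3.141, -0.0, 0.147]
force: [-1.9, 1.0, 7.1]
width: 13.1
gripper_force: 60.0
units [ 0.14 -1.    0.05] turn 0.03 at [500.1 -98.2 101.2] F [-1.9  1.   7.1] w 13.1 t 12.72
```

```bash
python3 -m crank '[[[0,-0.3,0,0],[0,-0.3,0,0],[0,0,0,0]]]';python3 -m crank '[[[0,-0.2,0,0],[0,0,0,0]]]';python3 -m crank '[[[0,-0.1,0,0],[0,0,0,0]]]';python3 -m crank '[[[0,-0.1,0,0],[0,0,0,0]]]';python3 -m crank '[[[0,-0.1,0,0],[0,0,0,0]]]'
```

```text
clock: 12.97
eef_pos: [498.0, -83.9, 101.3]
tool_rot: [-3.141, -0.001, 0.147]
force: [-0.7, 0.5, 7.0]
width: 13.3
gripper_force: 59.9
clock: 13.13
eef_pos: [497.3, -79.7, 101.3]
tool_rot: [3.141, -0.001, 0.146]
force: [-0.7, -0.9, 7.2]
width: 13.4
gripper_force: 59.9
clock: 13.3
eef_pos: [497.1, -77.8, 101.3]
tool_rot: [3.141, -0.001, 0.146]
force: [-0.0, -2.2, 5.7]
width: 12.8
gripper_force: 59.8
clock: 13.47
eef_pos: [496.7, -75.5, 101.3]
tool_rot: [3.141, -0.001, 0.146]
force: [-0.3, -2.1, 6.7]
width: 13.0
gripper_force: 59.8
clock: 13.63
eef_pos: [496.4, -73.1, 101.3]
tool_rot: [3.141, -0.001, 0.146]
force: [-0.6, -2.6, 5.7]
width: 13.2
gripper_force: 59.8
```

```bash
for k in 1 2 3 ; do :; done; python3 -m crank '[[[0,-0.1,0,0],[0,0,0,0]]]';python3 -m crank '[[[0,-0.1,0,0],[0,0,0,0]]]';python3 -m crank '[[[0,-0.1,0,0],[0,0,0,0]]]'
```

```text
clock: 13.8
eef_pos: [496.3, -72.7, 101.2]
tool_rot: [3.138, -0.001, 0.144]
force: [-0.2, -7.7, 4.7]
width: 13.3
gripper_force: 59.7
clock: 13.97
eef_pos: [496.3, -72.7, 101.3]
tool_rot: [3.136, -0.002, 0.143]
force: [2.3, -14.5, 3.3]
width: 13.3
gripper_force: 59.5
clock: 14.13
eef_pos: [496.4, -72.7, 101.3]
tool_rot: [3.133, -0.002, 0.141]
force: [2.6, -20.4, 2.3]
width: 13.4
gripper_force: 59.4
```

Firm stop at y = -72.7 with the force rising, so the carriage is home. Relieve the preload, open and lift.

```bash
python3 -m crank '[[[0,0.16,0,0],[0,0,0,0]]]'; python3 -m crank '[[[0,0,0,0],[0,0,0,0],[0,0,0,0],[0,0,0,0],[0,0,0,0],[0,0,0,0]]]' -1; python3 -m crank '[[[0,0,-0.6,0],[0,0,-0.8,0],[0,0,-0.8,0],[0,0,-0.8,0],[0,0,-0.8,0],[0,0,-0.8,0],[0,0,-0.8,0],[0,0,0,0]]]'
python3 - <<'E'
from h import *
i=ctrl.get_image("top"); save(i,"t2.png");
for c in ["top","wrist"]:
  im=ctrl.get_image(c)
  for t in ["carriage_grip","carriage_home"]:
    r=ctrl.place_of(c,t); print(c,t,r and (np.round(r[0]["position"],1),round(r[0]["confidence"],2),np.round(atz(im,r[0]["position"],135),1)))
cv2.imwrite("pics/c4.png",cv2.resize(i["img"][130:260,140:480,::-1],(790,302),interpolation=3))
go((595,283,240),1.45)
E
```

```text
clock: 14.3
eef_pos: [496.3, -72.7, 101.3]
tool_rot: [3.138, -0.001, 0.143]
force: [0.4, -9.9, 4.8]
width: 13.4
gripper_force: 60.3
clock: 14.8
eef_pos: [495.5, -68.9, 100.5]
tool_rot: [-3.141, 0.0, 0.146]
force: [-0.2, 0.1, 0.7]
width: 83.8
gripper_force: 0.0
clock: 15.47
eef_pos: [497.9, -69.4, 239.0]
tool_rot: [3.14, -0.007, 0.146]
force: [0.4, 0.2, 0.4]
width: 86.0
gripper_force: 0.0
top carriage_grip (array([227.9, 320.3]), 0.68, array([492.9, -76.2, 135. ]))
top carriage_home (array([227.5, 320. ]), 0.71, array([494.1, -75.4, 135. ]))
wrist carriage_grip []
wrist carriage_home (array([202.2, 281.2]), 0.86, array([499.6, -71.6, 135. ]))
units [  6.01 -13.36  -0.22] turn -16.3 at [494.9 -69.3 234.5] F [-0.2  0.   0.6] w 85.5 t 15.82
```

View pics/c4.png

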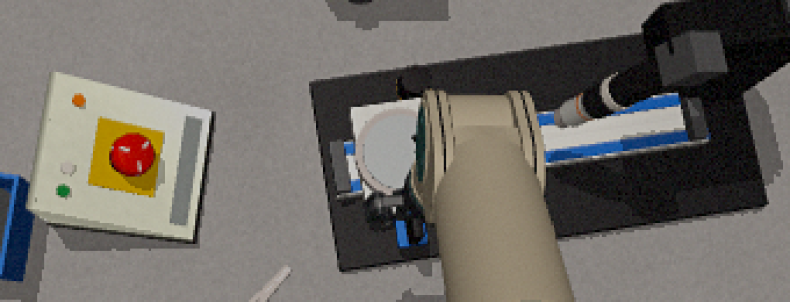

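The carriage sits at the home end and its grip point coincides with carriage_home. The button is still low. Back to the button.

```bash
python3 -m crank '[[[0.25,-0.5,0,0],[0.45,-1,0,0],[0.45,-1,0,0],[0.45,-1,0,0],[0.45,-1,0,0],[0.45,-1,0,0],[0.45,-1,0,0],[0.45,-1,0,0],[0.45,-1,0,0],[0.45,-1,0,0],[0.45,-1,0,0],[0.45,-1,0,0]]]' -1
python3 -m crank '[[[0.45,-1,0,-1],[0.3,-0.8,0,-1],[0,0,0,-1],[0,0,0,-1],[0,0,0,-1],[0,0,0,-1],[0,0,0,-1],[0,0,0,-1],[0,0,0,-1],[0,0,0,-1]]]'
python3 -m crank '[[[0,0,0,-1],[0,0,0,-1],[0,0,0,-1],[0,0,0,-1],[0,0,0,-1],[0,0,0,-1],[0,0,0,-1],[0,0,0,-1],[0,0,0,-1],[0,0,0,0],[0,0,0,0]]]'
python3 - <<'E'
from h import *
go((595,283,200),1.85); print(np.round(ctrl.read_state()["qpos"],2))
ax=np.array([-.057,-.466,.883]);s=np.array([597.2,303.5,80])
for c in ["wrist","top","scene"]:
  i=ctrl.get_image(c); r=ctrl.place_of(c,"estop_top"); print(c,r and (np.round(r[0]["position"],1),round(r[0]["confidence"],2)),np.round(proj(i,s+42.5*ax),1))
  if r: print(np.round(atz(i,r[0]["position"],117.5),1))
print(s+42.5*ax,s+26*ax)
E
```

```text
clock: 16.82
eef_pos: [582.3, 235.1, 234.5]
tool_rot: [3.141, 0.002, 0.146]
force: [0.5, -0.9, -0.6]
width: 85.1
gripper_force: 0.0
clock: 17.65
eef_pos: [592.5, 281.2, 234.4]
tool_rot: [-3.141, 0.002, 0.95]
force: [-0.0, 0.2, -0.0]
width: 85.4
gripper_force: 0.0
clock: 18.57
eef_pos: [592.6, 281.2, 234.6]
tool_rot: [-3.14, 0.0, 1.664]
force: [0.1, -0.1, -0.2]
width: 85.4
gripper_force: 0.0
units [0.06 0.1  1.39] turn -2.33 at [592.6 281.2 234.6] F [ 0.1 -0.1 -0.2] w 85.4 t 18.57
[-0.19  0.68 -0.53  1.48  0.37  1.08 -0.7 ]
wrist (array([198.4, 284.7]), 0.88) [198.3 281.4]
[597.6 283.9 117.5]
top [] [195.5 198.2]
scene (array([269.8, 353.5]), 0.92) [267.7 354.1]
[599.8 286.2 117.5]
[594.7775 283.695  117.5275] [595.718 291.384 102.958]
```

```bash
python3 -m crank '[[[0,0,0,-1],[0,0,0,-1],[0,0,0,-0.3],[0,0,0,0]]]'
python3 -c "
from h import *
go((597,291,90),1.85)"
```

```text
clock: 19.2
eef_pos: [592.9, 281.4, 235.6]
tool_rot: [-3.142, -0.0, 1.849]
force: [0.3, -0.7, -1.1]
width: 85.4
gripper_force: 0.0
units [0.32 0.26 5.82] turn -0.01 at [592.9 281.4 235.6] F [ 0.3 -0.7 -1.1] w 85.4 t 19.2
```

```bash
python3 -m crank '[[[0.16,0.13,0.6,0],[0.16,0.13,0.9,0],[0,0,0.9,0],[0,0,0.9,0],[0,0,0.9,0],[0,0,0.6,0],[0,0,0.4,0],[0,0,0.4,0],[0,0,0.2,0],[0,0,0,0]]]'; python3 -m crank '[[[0,0,0,0],[0,0,0,0],[0,0,0,0],[0,0,0,0]]]' 1
python3 -c "
from h import *
go((597,291,90),1.85)
print(ctrl.read_state()['torque'])"
```

```text
clock: 20.03
eef_pos: [596.4, 290.8, 89.4]
tool_rot: [-3.14, 0.0, 1.85]
force: [0.6, -0.1, 1.3]
width: 85.2
gripper_force: 0.0
clock: 20.37
eef_pos: [597.1, 291.1, 92.3]
tool_rot: [3.141, 0.0, 1.85]
force: [-2.4, -0.2, 5.1]
width: 53.9
gripper_force: 61.7
units [-0.   -0.    0.09] turn -0.0 at [597.1 291.1  92.3] F [-2.4 -0.2  5.1] w 53.9 t 20.37
[-0.20153946  0.53422174  0.08371343]
```

```bash
python3 -m crank '[[[0,0,0,0.4],[0,0,0,0.6],[0,0,0,0.6],[0,0,0,0.6],[0,0,0,0]]]'; python3 -m crank '[[[0,0,0,0.6],[0,0,0,0.6],[0,0,0,0.6],[0,0,0,0.6],[0,0,0,0.6],[0,0,0,0]]]';python3 -m crank '[[[0,0,0,0.6],[0,0,0,0.6],[0,0,0,0.6],[0,0,0,0.6],[0,0,0,0.6],[0,0,0,0]]]'
```

```text
clock: 20.78
eef_pos: [594.6, 291.1, 91.8]
tool_rot: [-3.138, 0.001, 1.675]
force: [-3.5, -1.7, 7.3]
width: 53.8
gripper_force: 61.9
clock: 21.28
eef_pos: [593.4, 292.8, 90.9]
tool_rot: [-3.137, 0.0, 1.437]
force: [-4.9, 2.1, 3.1]
width: 53.7
gripper_force: 66.2
clock: 21.78
eef_pos: [593.3, 291.9, 91.5]
tool_rot: [-3.137, 0.003, 1.196]
force: [-6.5, -1.4, 9.0]
width: 53.7
gripper_force: 62.4
```

```bash
python3 -m crank '[[[0,0,0,0.6],[0,0,0,0.6],[0,0,0,0.6],[0,0,0,0.6],[0,0,0,0]]]';python3 -m crank '[[[0,0,0,0],[0,0,0,0],[0,0,0,0],[0,0,0,0]]]' -1
python3 - <<'E'
from h import *
i=ctrl.get_image("wrist"); save(i,"w5.png")
j=ctrl.get_image("scene"); save(j,"s5.png")
a=cv2.resize(i["img"][100:340,140:420,::-1],(400,343));b=cv2.resize(j["img"][225:325,300:410,::-1],(377,343),interpolation=3)
cv2.imwrite("pics/c5.png",np.hstack([a,b]))
go((595,291,90),1.85)
E
```

```text
clock: 22.2
eef_pos: [593.6, 292.1, 91.7]
tool_rot: [-3.138, 0.003, 1.004]
force: [-8.9, -0.9, 9.4]
width: 53.8
gripper_force: 63.4
clock: 22.53
eef_pos: [597.5, 290.9, 90.7]
tool_rot: [3.141, -0.001, 1.001]
force: [-0.0, 0.0, 0.5]
width: 85.0
gripper_force: 0.0
units [-0.04 -0.08  0.02] turn -10.6 at [597.2 290.9  90.5] F [-0.6 -0.8 -0.2] w 85.2 t 22.63
```

View pics/c5.png

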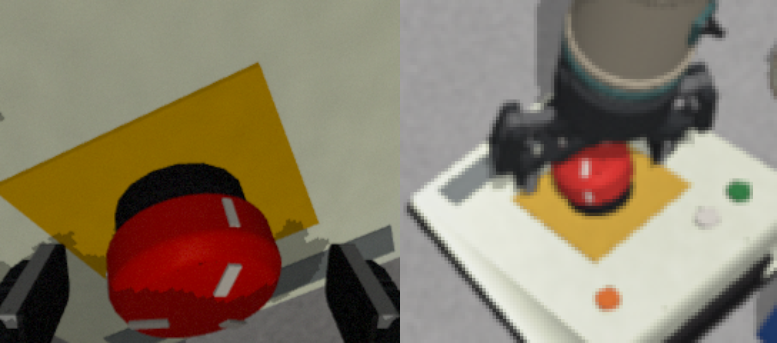

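The marks have turned clockwise and the head is still low, clear between the open fingers (crop about 195,260). Second stroke.

```bash
python3 -m crank '[[[-0.04,-0.08,0,-0.6],[0,0,0,-1],[0,0,0,-1],[0,0,0,-1],[0,0,0,-1],[0,0,0,-1],[0,0,0,-1],[0,0,0,-1],[0,0,0,-1],[0,0,0,-1],[0,0,0,-1],[0,0,0,0]]]'; python3 -m crank '[[[0,0,0,0],[0,0,0,0],[0,0,0,0],[0,0,0,0]]]' 1;  python3 -m crank '[[[0,0,0,0.4],[0,0,0,0.6],[0,0,0,0.6],[0,0,0,0.6],[0,0,0,0.6],[0,0,0,0]]]'
```

```text
clock: 23.63
eef_pos: [594.8, 291.0, 90.3]
tool_rot: [-3.141, -0.0, 1.851]
force: [-0.7, -0.1, -0.6]
width: 85.4
gripper_force: 0.0
clock: 23.97
eef_pos: [596.6, 291.6, 92.0]
tool_rot: [3.137, 0.0, 1.848]
force: [1.8, -1.3, 4.8]
width: 53.7
gripper_force: 62.0
clock: 24.47
eef_pos: [594.6, 292.3, 91.1]
tool_rot: [3.141, -0.001, 1.626]
force: [2.8, 1.4, 2.0]
width: 53.7
gripper_force: 64.4
```

```bash
python3 -m crank '[[[0,0,0,0.6],[0,0,0,0.6],[0,0,0,0.6],[0,0,0,0.6],[0,0,0,0]]]';python3 -m crank '[[[0,0,0,0.6],[0,0,0,0.6],[0,0,0,0.6],[0,0,0,0.6],[0,0,0,0.6],[0,0,0,0]]]'
```

```text
clock: 24.88
eef_pos: [594.6, 294.1, 90.5]
tool_rot: [3.141, -0.004, 1.435]
force: [3.4, 5.2, -3.8]
width: 53.7
gripper_force: 66.1
clock: 25.38
eef_pos: [594.9, 294.2, 92.1]
tool_rot: [3.141, -0.004, 1.195]
force: [1.7, 3.3, 6.8]
width: 53.6
gripper_force: 69.3
```

```bash
python3 -m crank '[[[0,0,0,0.6],[0,0,0,0.6],[0,0,0,0.6],[0,0,0,0]]]';python3 -m crank '[[[0,0,0,0],[0,0,0,0],[0,0,0,0],[0,0,0,0]]]' -1; python3 -m crank '[[[0,0,-0.4,0],[0,0,-0.8,0],[0,0,-0.8,0],[0,0,-0.8,0],[0,0,-0.8,0],[0,0,-0.8,0],[0,0,-0.8,0],[0,0,0,0],[0,0,0,0]]]'
python3 - <<'E'
from h import *
ax=np.array([-.057,-.466,.883]);s=np.array([597.2,303.5,80])
for c in ["wrist","scene"]:
  i=ctrl.get_image(c); save(i,c+"6.png"); r=ctrl.place_of(c,"estop_top"); print(c,r and (np.round(r[0]["position"],1),round(r[0]["confidence"],2)),"up",np.round(proj(i,s+54*ax),1),"latched",np.round(proj(i,s+42.5*ax),1))
a,b=[cv2.imread("pics/%s.png"%n) for n in("wrist6","scene6")]
cv2.imwrite("pics/c6.png",np.hstack([cv2.resize(a,(420,315)),cv2.resize(b[225:325,300:410],(346,315),interpolation=3)]))
go((595,291,90),1.85)
E
```

```text
clock: 25.72
eef_pos: [595.2, 294.3, 92.3]
tool_rot: [3.141, -0.005, 1.052]
force: [1.9, 2.2, 7.2]
width: 53.9
gripper_force: 70.7
clock: 26.05
eef_pos: [594.0, 291.1, 90.2]
tool_rot: [-3.141, 0.001, 1.05]
force: [0.2, -1.0, -0.4]
width: 85.4
gripper_force: 0.0
clock: 26.8
eef_pos: [595.1, 291.7, 222.3]
tool_rot: [3.14, -0.002, 1.05]
force: [0.3, -0.1, 0.2]
width: 85.3
gripper_force: 0.0
wrist (array([222.4, 288.6]), 0.95) up [224.  285.1] latched [213.8 282.3]
scene (array([267.3, 352.5]), 0.78) up [264.2 353. ] latched [267.7 354.1]
units [0.04 0.04 5.17] turn -10.0 at [593.9 290.7 219.3] F [-0.6 -0.5  0.5] w 85.4 t 27.0
```

View pics/c6.png

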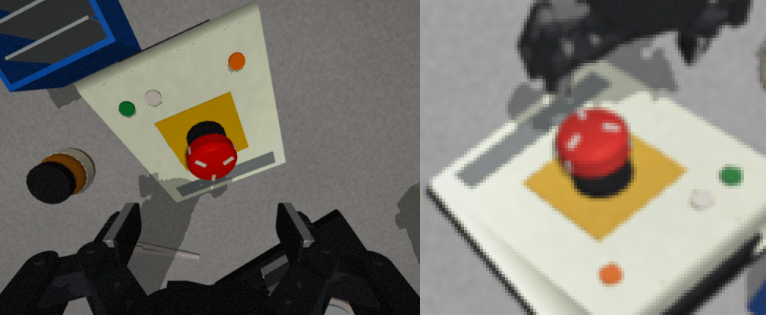

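The head has sprung up: the collar shows again in both views and the wrist sees it at (222,289), where "up" is predicted. I'll compare numerically with the initial picture and check the carriage and loose items.

Run:
```python
from h import *
for n in["scene0","s2","scene6"]:
    a=cv2.imread("pics/%s.png"%n).astype(int)[240:310,320:390]; m=(a[...,2]>110)&(a[...,1]<80)&(a[...,0]<80); y,x=np.nonzero(m); print(n,y.mean()+240,x.mean()+320,y.min()+240,y.max()+240,m.sum())
i=ctrl.get_image("top"); r=ctrl.place_of("top","carriage_grip")
print(r and (r[0]["position"],atz(i,r[0]["position"],135)))
a=cv2.imread("pics/top0.png").astype(int); b=i["img"][:,:,::-1].astype(int)
for n,(r0,r1,c0,c1) in {"driver":(255,290,340,410),"bottle":(260,300,410,455),"tweezers":(240,282,230,270),"jar":(255,290,165,195),"loupe":(152,182,305,330)}.items():
    print(n,round(np.abs(a-b)[r0:r1,c0:c1].mean(),1))
```

```text
scene0 270.4561403508772 354.50877192982455 260 280 342
s2 274.094674556213 355.7248520710059 264 284 338
scene6 270.4812680115274 354.6657060518732 260 280 347
([223.5, 319.8], array([505.85782941, -75.07651443, 135.        ]))
driver 3.1
bottle 3.3
tweezers 18.0
jar 3.6
loupe 40.0
```

Run:
```python
from h import *
for c in["scene","top"]:
  i=ctrl.get_image(c); save(i,c+"7.png")
  for t in["loupe","tweezers"]:
    r=ctrl.place_of(c,t); print(c,t,[(np.round(x["position"]),round(x["confidence"],2)) for x in r[:2]])
a,b=[cv2.imread("pics/%s.png"%n) for n in("top7","scene7")]
cv2.imwrite("pics/c7.png",np.hstack([cv2.resize(a[140:290,220:400],(400,333)),cv2.resize(b[130:260,180:380],(400,333),interpolation=3)]))
```

```text
scene loupe [(array([225., 220.]), 0.56)]
scene tweezers [(array([213., 351.]), 0.46)]
top loupe [(array([167., 318.]), 0.55)]
top tweezers []
```

View pics/c7.png

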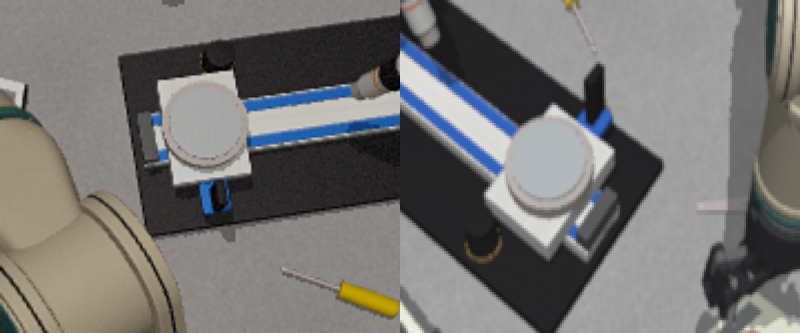

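Both views show the carriage at the home end, with the loupe still at its place (scene 225,220) and the tweezers at (213,351). The differences in the top picture come from the arm and the moved carriage. The button's silhouette equals its initial up position (row 270.5 against 270.5), so I'm handing in.

```bash
python3 -c "
from h import *
print(ctrl.finish_job())"
```

```text
the job is handed in; nothing more can be done
None
```

The job is handed in, done in the order asked: the stop button was latched down, the carriage was slid home until it stopped firmly, and the button was turned clockwise until it sprang fully back up. The microscope was not touched and the loose things stayed where they were.

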